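Clamp a pump housing with a spanner and put the spanner back in its shadow tray

TASK

Push the aluminium pump housing along its channel until it sits home against the end stop. Then take the blue-handled spanner, slip its jaw onto the square brass nut under the guard and turn the nut clockwise, with the spanner only, until it stops with the red strap lying over the housing. Draw the spanner off and lay it gently down in its pocket in the black and yellow shadow tray, leaving the wire brush, the long bolt and the tin of valves where they are.

Things in the scene. Friction and masses are not known exactly. Their poses are not given: they have to be found in the camera images.
- fixture: Fixed grey clamp fixture, 230 x 190 mm, base plate 6 mm thick. Origin: on the bench under the nut's vertical axis, z up. The plate ends at x = -50 and y = +50 mm beside the nut, so the handle swings over bare bench on the -x, +y side. Its channel for the housing runs along x at y = -92 mm, open at the -x end.
- home (a point): Where housing_mid is when the housing touches the end stop: fixture x +2, y -92 mm, 22 mm above the bench; axes as the fixture; push towards +x. Counts as home within about 5 mm. Stop face 50 mm further on, block 34 mm high. Channel 68 mm wide; outer rail (-y side) 28 mm above the bench, from 162 mm before this point; inner rail 22 mm, from 52 mm before it.
- guard (a point): Centre of the top of the fixed dark guard disc over the nut: 28 mm radius, 54 to 61 mm above the bench, on the nut's axis. Two arms of the same height lead to 6 mm radius posts at fixture (x, y) = (47, 30) and (35, -42) mm; the -x and +y sides are open. A jaw 14 mm thick passes below the disc.
- housing_mid (a point): Centre of the aluminium pump housing's foot, 22 mm above the bench. Loose, about 0.4 kg, slides with 2 to 6 N on the base plate. Foot 100 mm long (x) x 62 wide x 32 high with flat ends; a round boss, 42 mm diameter, rises in its middle to 54 mm above its underside. It starts between the rails, 40 to 90 mm short of home, x axis along the channel within 0.03 rad.
- clamp (a joint): Turn of the square nut and the red strap fixed to it, rad; grows clockwise seen from above. Starts at 0 to 0.35; hard stop at 1.15, where the strap points along the fixture's -y over the housing. Friction 0.2 N m; stays where left. The spanner has about 0.1 rad of play before the nut follows.
- nut (a point): Centre of the brass square nut, 31 mm above the bench: 28 mm across flats, from 16 to 46 mm above the bench, on the fixture origin's axis. Turns with the nut: its x axis, parallel to two flats, is the way to push the jaw on (handle trailing on the -x side). With the joint at 0 this axis is 10 degrees counterclockwise of the fixture's x.
- strap_tip (a point): On top of the red strap near its end, 95 mm from the nut's axis, 72 mm above the bench. The strap is 22 mm wide, 105 mm long from the axis, underside 64 mm above the bench; hub 32 mm in diameter, top at 80 mm. It points 34 degrees clockwise of the nut point's x axis.
- spanner_mid (a point): Middle of the spanner's blue handle, the place to grip, 14 mm above its underside. Loose, about 0.3 kg, lies flat on the bench; x along its length to the jaw, z up. Handle 120 mm long (x -60 to +60), 22 wide, 28 high; steel head 14 mm thick flush with the underside, x 76 to 131 mm, 50 wide. Centre of mass about 35 mm towards the jaw.
- jaw (a point): The nut's place in the spanner's jaw: 105 mm from spanner_mid along the spanner's x, on its centre line, 7 mm above its underside. Jaw open to +x, 30.5 mm wide, flared at the tips; throat wall 14.5 mm behind this point, tips 26 mm ahead. Fully on, it is within 1 mm of the nut's axis (8 mm counts), head at the nut's height.
- tray: Fixed shadow tray, black foam on a yellow floor: x -90 to +160, 120 mm wide; top 20, pocket floor 4 mm above the bench. Origin on the bench under spanner_mid's place, x towards the head's place. Slot x -65 to 71, 30 wide; head recess x 71 to 136, 60 wide; finger cut-out right across, x -30 to 30, down to the floor. Laid in, spanner_mid is 18 mm above the bench.
- brush: Loose wire brush, wooden handle, 180 mm long, 32 mm high; bystander. Origin at its middle, underside.
- tin: Loose round tin, 100 mm in diameter, with upright valves to 55 mm high; bystander. Origin at the centre of its underside.
- bolt: Loose long dark bolt, 142 mm, lying down; bystander. Origin near its middle, on the bench.
There are look-alikes about, which are no part of the job. There is more than one size of the part that bears spanner_mid; the job needs the middle-sized.

How it is judged:
On the way, in this order (a step that is already met when the one before it is completed fails the run):
1. the housing is home against the end stop (x of housing_mid in the frame of fixture between -0.005 and 0.006 m and y of housing_mid in the frame of fixture between -0.1 and -0.084 m and angle between housing_mid's own z axis and vertical below 0.1 rad), for 0.2 s.
2. the spanner's jaw is fully on the nut (horizontal distance between jaw and nut below 0.008 m and z of jaw in the frame of nut between -0.018 and 0.018 m), for 0.1 s.
3. the nut is turned clockwise to its stop (beyond 1.0 rad) with the spanner on it (value of joint clamp above 1 rad and horizontal distance between jaw and nut below 0.012 m), for 0.1 s.
At the end, for the whole second after the job is handed in: Housing home (-5 to +6 mm of x = 0 along the channel, within 8 mm across, not tipped); nut joint beyond 1.0 rad and still; spanner down in its pocket, jaw in the head recess: handle middle within 9 mm along, 8 mm across, 12 to 22 mm above the tray underside, within 0.1 rad, level (all of step 1 and value of joint clamp above 1 rad and x of spanner_mid in the frame of tray between -0.009 and 0.009 m and y of spanner_mid in the frame of tray between -0.008 and 0.008 m and z of spanner_mid in the frame of tray between 0.012 and 0.022 m and x of jaw in the frame of tray above 0.09 m and angle between the x axis of spanner_mid and the x axis of tray, either way round below 0.1 rad and angle between spanner_mid's own z axis and vertical below 0.1 rad and velocity of joint clamp below 0.05 rad/s); the robot touches nothing.
It fails at once if a bystander (brush, tin or bolt) is moved more than 30 mm (distance of any of brush, tin, bolt from where it was at the start of the episode above 0.03 m).
It fails at once if the nut or strap is turned by anything but the spanner (velocity of joint clamp above 0.1 rad/s and horizontal distance between jaw and nut above 0.03 m).
It fails at once if the spanner is dropped into the tray (let go more than about 20 mm above its place) (horizontal distance between spanner_mid and tray below 0.05 m and z of spanner_mid in the frame of tray above 0.04 m and contact force between the fingers and spanner below 0.3 N).
It also fails if it takes over 72 s, if anything falls off the work surface, if the arm or the gripper's body presses on something with over 40 N, if the wrist force passes 120 N, or if a joint passes its speed limit or range.

ROBOT

A 6-joint arm with a two-finger parallel gripper is mounted at the origin on the work surface. World frame = base frame: x ahead of the robot, y to its left, z up, the work surface at z = 0. Lengths are in m, angles in rad, forces in N, time in s.
With the tool pointing down it reaches from about 0.425 to 0.925 m from the base axis. Payload 12.5 kg.
Tool frame: the origin (TCP) lies where the fingers leave the gripper's body, on its centre line; the fingertips stand 73 mm ahead of it and the grasp point (between the pads) lies arm.hold_point_z ahead of it (arm.hold_point_z is the distance from the TCP to the grasp point, in m); z points along the fingers, x is the direction in which the jaws open and shut, and the axes are right-handed (so a half turn about z gives the same grasp; the last joint's range is limited). The gripper opens to 85 mm and grips with 20 to 120 N. Pads are 22 mm wide; open, the fingers measure 114 mm over their backs; the gripper's body (76 mm by 85 mm) begins 54 mm behind the grasp point. The pads swing forward as they close: fully open they stand 13 mm farther back than shut.
Start: joints at [-1.419, 0.491, 1.559, -0, 1.092, -0.106], TCP at [0.159, -0.604, 0.304] pointing down, gripper open.
Joint ranges: [-3.1, 3.1], [-0.84, 2.19], [0.05, 2.79], [-1.13, 4.28], [0.06, 2.93], [-2.69, 2.69]. Speed limits (rad/s): [2.22, 2.22, 2.79, 3.14, 3.14, 3.14].

INTERFACE

Orientations are given as a unit quaternion [w, x, y, z].
In Python, from cell import sensors, eyes, arm, models gives the robot as it stands.
- The arm moves only by the shell command python3 -m inch 'ROWS'. ROWS is JSON, a list of rows, each an object with "twist": the turn, a rotation vector about the world's x, y, z in rad, a list of three; "travel": the shift along the world's x, y, z in mm, a list of three; "gripper": the finger opening in mm, from 0 to 85.4. In form: [{"twist": [wx, wy, wz], "travel": [dx, dy, dz], "gripper": gripper}, ...]. A call has 1 to 10 rows; each row is the pose to reach, as a shift and turn from the pose commanded when the call began; what a row does not reach only later rows make up. A row lasts 1/10 s, in which the tool goes at most 50 mm and 8.59 degrees, less where a joint would pass 70% of its speed; a pose out of reach is approached as far as the arm can. A call with a gripper value outside its range is refused whole. The fingers move at their own pace and stop on an object; the grip force is fixed at half the most. Time passes only in rows, so rows that repeat a pose let the fingers close. It gives the time, the measured TCP pose, the force and the opening at its end, in the units of the state.
- sensors.read_state(): the state, without advancing time (a new reading comes with each control period).
- eyes.get_image(name): name is "scene" or "top" or "wrist"; returns (picture, depth): 384x512x3 uint8, blue, green, red; 384x512 float32, m along the optical axis (not along the pixel's ray), 0 where there is no reading.
- eyes.get_calibration(name): a dict with "K" (3x3 intrinsics, pixels), "R" (3x3) and "t" (3): a world point X has camera coordinates R X + t. Camera axes: x right, y down, z forward; pixel columns grow to the right and rows downward; lengths in m; the calibration is good to about 2 mm. A picture is of the moment at which its call begins: read the wrist's pose just before it. get_calibration takes no time and is no camera call; for the wrist camera it gives the pose at the moment of the call.
- arm.job_done(): hands the job in, once; it reports no verdict.
Trained networks look in the newest picture that a camera, given by its name, has taken for a name from the list of things; names that differ only in an ending like _2 or _b are one class to them, and where a whole thing is asked for, a point or a joint stands for the part that bears it (a point fixed in the world has none). Each returns a list of dicts, best first, with "p" (0 to 1); they miss things now and then, are a little off and sometimes report something else, mostly with a low value. They report only what shows in the picture. A call takes as long as a camera call. They do not tell look-alikes from the thing itself.
- models.masks_of(name, camera): "pixels" (384x512 bool, what is visible of it) and "rect" ([left, top, width, height] in pixels, round what is visible of it).
- models.pinpoint(name, camera): "pixel" ([column, row] in pixels: a listed point, or the origin of a listed thing).
The state is a dict: "clock": time; "joints": joint angles; "dq": joint speeds; "joint_efforts": joint torques, N m; "tool_pos": TCP position; "eef_rot": TCP orientation; "ft_force": force on the tool from outside, world axes, zero at the start; "moment": the same for the moment, N m; "finger_gap": finger opening in m.
Only numpy, scipy, OpenCV 4.12 (cv2) and the standard library are available. Lean on these libraries where they do the work, as an engineer would, in place of code of your own. Each camera call takes 0.05 s, during which the arm holds its last target.

## Working session

There is one attempt and no reset: what is moved stays moved. The work goes in short steps, Python scripts to look and compute and a shell command to move; the robot and the scene stay as the last step left them, time stands still between calls to the robot, and variables do not carry over. Pictures are saved under pics/ and viewed, and the job is handed in when it is done.

```bash
mkdir -p pics; ls
cat > h.py <<'E'
import numpy as np, cv2
from cell import sensors, eyes, arm, models
def cal(n):
    c=eyes.get_calibration(n); return np.array(c["K"]),np.array(c["R"]),np.array(c["t"])
def bp(px,depth,c):
    K,R,t=c; u,v=px; x=np.array([(u-K[0,2])/K[0,0]*depth,(v-K[1,2])/K[1,1]*depth,depth]); return R.T@(x-t)
def ray(px,z,c):
    K,R,t=c; o=-R.T@t; d=R.T@np.linalg.inv(K)@np.array([px[0],px[1],1.]); return o+d*(z-o[2])/d[2]
def proj(X,c):
    K,R,t=c; x=K@(R@np.array(X)+t); return x[:2]/x[2]
def tri(p1,c1,p2,c2):
    A=[];b=[]
    for p,c in((p1,c1),(p2,c2)):
        K,R,t=c;o=-R.T@t;d=R.T@np.linalg.inv(K)@np.array([p[0],p[1],1.]);d/=np.linalg.norm(d)
        P=np.eye(3)-np.outer(d,d);A.append(P);b.append(P@o)
    return np.linalg.lstsq(np.vstack(A),np.hstack(b),rcond=None)[0]
E
python3 - <<'E'
from h import *
np.set_printoptions(precision=4,suppress=True)
s=sensors.read_state();print(s["clock"],s["tool_pos"],s["eef_rot"],arm.hold_point_z)
for n in("scene","top"):
    im,d=eyes.get_image(n);cv2.imwrite(f"pics/{n}0.png",im);np.save(f"{n}0.npy",d)
    K,R,t=cal(n);print(n,K[0,0],-R.T@t,R[2])
    for nm in ["fixture","home","guard","housing_mid","nut","strap_tip","spanner_mid","jaw","tray","brush","tin","bolt"]:
        try:
            r=models.pinpoint(nm,n);print(nm,[(np.round(q["pixel"],1).tolist(),round(q["p"],2)) for q in r][:5])
        except Exception as e: print(nm,e)
print(sensors.read_state()["clock"])
E
```

```text
pics
0.0 [ 0.1594 -0.6042  0.3033] [-0.0004  0.7921 -0.6104 -0.0004] 0.0539
scene 426.42390218377113 [1.1006 0.5019 0.9402] [-0.4413 -0.5147 -0.7351]
fixture [([295.1, 243.4], 0.73)]
home [([279.3, 223.5], 0.98)]
guard []
housing_mid [([293.7, 216.0], 0.59), ([246.6, 161.1], 0.39)]
nut [([295.9, 238.6], 0.71), ([295.4, 232.5], 0.44)]
strap_tip [([260.6, 231.3], 0.94)]
spanner_mid [([244.4, 160.2], 0.95), ([225.2, 113.4], 0.95), ([284.1, 156.9], 0.84), ([301.7, 324.6], 0.55)]
jaw [([312.5, 148.7], 0.87), ([293.6, 212.8], 0.71), ([214.8, 173.0], 0.6), ([266.0, 111.5], 0.59), ([236.2, 287.6], 0.3)]
tray [([400.1, 275.6], 0.92)]
brush [([191.8, 216.9], 0.71)]
tin [([304.0, 324.5], 0.72), ([261.7, 231.9], 0.49)]
bolt [([236.9, 284.1], 0.56)]
top 368.04670498055145 [ 0.4987 -0.108   1.3001] [ 0.069   0.0229 -0.9974]
fixture [([209.3, 191.3], 0.96)]
home [([235.1, 195.0], 0.74)]
guard [([213.3, 192.1], 0.8)]
housing_mid [([232.3, 209.4], 0.59)]
nut []
strap_tip [([227.7, 170.9], 0.63)]
spanner_mid [([315.4, 228.4], 0.9), ([287.7, 260.0], 0.64), ([381.6, 264.0], 0.59), ([207.2, 191.5], 0.48)]
jaw [([319.2, 199.0], 0.91), ([348.3, 294.9], 0.64), ([277.7, 284.0], 0.54)]
tray [([145.6, 231.9], 0.63)]
brush [([286.8, 151.0], 0.56)]
tin [([167.5, 154.2], 0.61)]
bolt [([218.6, 140.1], 0.48)]
1.3
```

View pics/scene0.png

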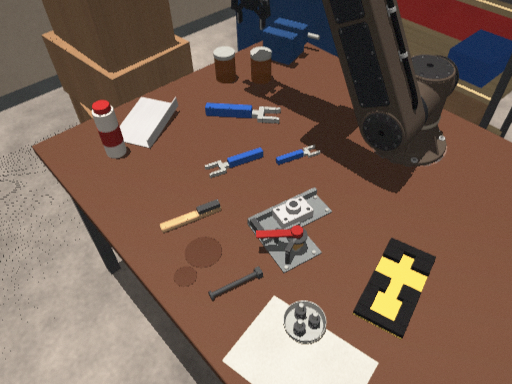

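View pics/top0.png

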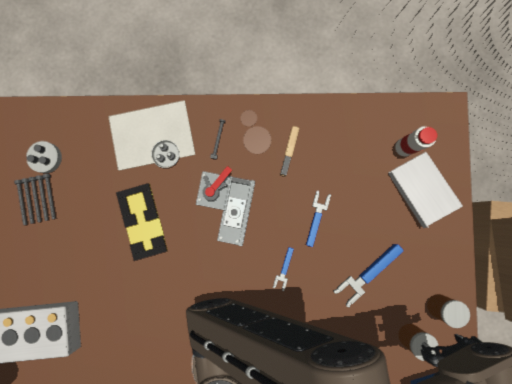

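The top view shows the fixture with the nut near (211,190), and its channel to the right of that running down-image. The middle spanner's handle is at (316,225) with its jaw up-image at (321,199). The tray is at (142,222), the brush at (290,152), the bolt at (218,140) and the tin at (166,154).

Run:
```python
from h import *
np.set_printoptions(precision=4,suppress=True)
ct=cal("top");cs=cal("scene");d=np.load("top0.npy")
print(ct[1])
P={"guard":(213.3,192.1),"fixnut":(211,190.5),"boss":(234,212),"spmid":(315.4,228.4),"jaw":(319.2,199),"stip":(227.7,170.9),"tray":(145.6,231.9),"brush":(286.8,151),"tin":(167,154),"bolt":(218.6,140)}
for k,p in P.items():
    print(k,bp(p,d[int(round(p[1])),int(round(p[0]))],ct))
for n,z,(a,b) in (("sp",.014,((302,0),(0,0))),): pass
print("sp tri",tri((315.4,228.4),ct,(244.4,160.2),cs)," tray",tri((145.6,231.9),ct,(400.1,275.6),cs),"guard/fix",tri((209.3,191.3),ct,(295.1,243.4),cs),tri((319.2,199),ct,(214.8,173),cs))
im=cv2.imread("pics/top0.png");c=im[120:320,110:360];cv2.imwrite("pics/topz.png",cv2.resize(c,None,fx=3,fy=3,interpolation=cv2.INTER_CUBIC))
```

```text
[[-0.0019 -0.9997 -0.023 ]
 [-0.9976  0.0035 -0.0689]
 [ 0.069   0.0229 -0.9974]]
guard [0.5875 0.0461 0.0813]
fixnut [0.5931 0.0542 0.0786]
boss [ 0.5215 -0.0216  0.0606]
spmid [ 0.4653 -0.2988  0.0286]
jaw [ 0.5677 -0.3178  0.    ]
stip [ 0.6596 -0.0009  0.0713]
tray [0.4535 0.2919 0.0128]
brush [ 0.7356 -0.2039  0.0197]
tin [0.7211 0.2095 0.0554]
bolt [0.777  0.0364 0.0166]
sp tri [ 0.4628 -0.3017 -0.0021]  tray [ 0.4527  0.2971 -0.0028] guard/fix [0.5952 0.0647 0.033 ] [ 0.5682 -0.3185 -0.0024]
```

View pics/topz.png

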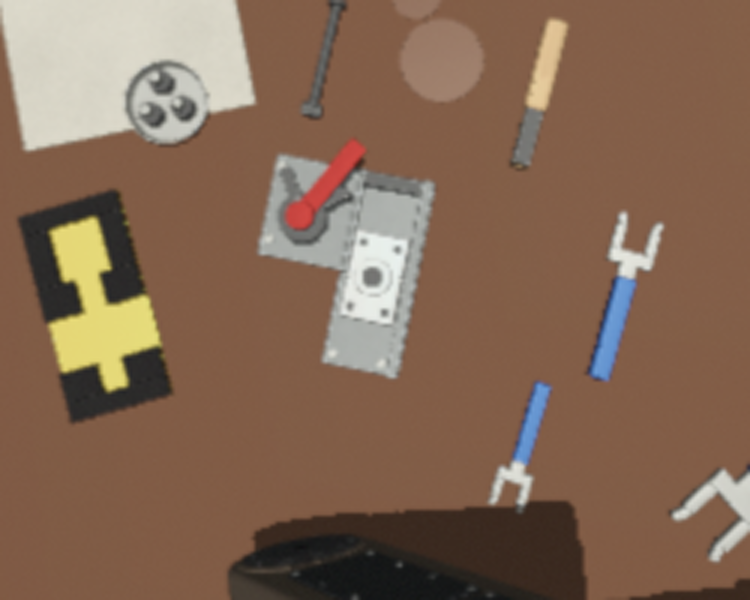

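The enlarged view shows the nut hub at zoom (300,215), with the strap pointing to the upper right. The channel runs from (360,370) up to the stop at (400,185), so home is world +x turned slightly to the right. I'll check how the wrist camera is mounted, then fly over.

Run:
```python
from h import *
np.set_printoptions(precision=4,suppress=True)
K,R,t=cal("wrist");s=sensors.read_state()
print(K,-R.T@t-s["tool_pos"],R[2],R[0])
from scipy.spatial.transform import Rotation as Ro
q=s["eef_rot"];T=Ro.from_quat([*q[1:],q[0]]).as_matrix()
print(T, T.T@(-R.T@t-s["tool_pos"]))
```

```text
[[288.653    0.     256.295 ]
 [  0.     288.653  184.1407]
 [  0.       0.       1.    ]] [0.0766 0.0214 0.0702] [-0.2971 -0.0783 -0.9516] [ 0.2551 -0.9669 -0.0001]
[[ 0.255  -0.967   0.    ]
 [-0.967  -0.255  -0.0001]
 [ 0.0001  0.     -1.    ]] [-0.0011 -0.0796 -0.0702]
```

```bash
python3 -m inch '[{"twist":[0,0,1.4],"travel":[290,290,20],"gripper":85},{"twist":[0,0,1.4],"travel":[290,290,20],"gripper":85},{"twist":[0,0,1.4],"travel":[290,290,20],"gripper":85},{"twist":[0,0,1.4],"travel":[290,290,20],"gripper":85},{"twist":[0,0,1.4],"travel":[290,290,20],"gripper":85},{"twist":[0,0,1.4],"travel":[290,290,20],"gripper":85},{"twist":[0,0,1.4],"travel":[290,290,20],"gripper":85},{"twist":[0,0,1.4],"travel":[290,290,20],"gripper":85},{"twist":[0,0,1.4],"travel":[290,290,20],"gripper":85},{"twist":[0,0,1.4],"travel":[290,290,20],"gripper":85}]'
```

```text
clock: 2.3
tool_pos: [0.4508, -0.3125, 0.3241]
eef_rot: [0.0, 0.999, 0.048, 0.0]
ft_force: [-0.0, 0.3, 0.2]
finger_gap: 0.0855
```

```bash
python3 -m inch '[{"twist":[0,0,1.3],"travel":[0,0,0],"gripper":85},{"twist":[0,0,1.3],"travel":[0,0,0],"gripper":85},{"twist":[0,0,1.3],"travel":[0,0,0],"gripper":85},{"twist":[0,0,1.3],"travel":[0,0,0],"gripper":85},{"twist":[0,0,1.3],"travel":[0,0,0],"gripper":85},{"twist":[0,0,1.3],"travel":[0,0,0],"gripper":85},{"twist":[0,0,1.3],"travel":[0,0,0],"gripper":85},{"twist":[0,0,1.3],"travel":[0,0,0],"gripper":85},{"twist":[0,0,1.3],"travel":[0,0,0],"gripper":85}]'
cat > look.py <<'E'
from h import *
import sys
np.set_printoptions(precision=4,suppress=True)
tag=sys.argv[1]
c=cal("wrist");im,d=eyes.get_image("wrist")
np.savez(f"w_{tag}.npz",K=c[0],R=c[1],t=c[2],d=d);cv2.imwrite(f"pics/w_{tag}.png",im)
for nm in sys.argv[2:]:
    r=models.pinpoint(nm,"wrist")
    for q in r[:4]:
        u,v=q["pixel"];ui,vi=int(round(np.clip(u,0,511))),int(round(np.clip(v,0,383)))
        dd=d[vi,ui]
        print(nm,round(u,1),round(v,1),"p",round(q["p"],2),bp((u,v),dd,c) if dd>0 else None)
s=sensors.read_state();print(s["clock"],s["tool_pos"],s["eef_rot"],s["joints"])
E
python3 look.py a spanner_mid jaw
```

```text
clock: 3.2
tool_pos: [0.4494, -0.3143, 0.324]
eef_rot: [-0.0, 0.767, 0.641, 0.0]
ft_force: [-0.3, 0.2, -0.3]
finger_gap: 0.0848
spanner_mid 79.9 106.2 p 0.97 [ 0.3523 -0.5088  0.0386]
spanner_mid 272.0 156.5 p 0.86 [ 0.4556 -0.2933  0.0271]
spanner_mid 336.2 58.8 p 0.7 [ 0.3534 -0.1992  0.0223]
spanner_mid 473.8 201.1 p 0.23 [ 0.56   -0.04    0.0374]
jaw 265.2 224.7 p 0.91 [ 0.563  -0.3197  0.0004]
3.35 [ 0.4494 -0.3144  0.324 ] [0.     0.7698 0.6383 0.0001] [-0.7309  0.3611  1.7221  0.0001  1.0583 -2.1157]
```

View pics/w_a.png

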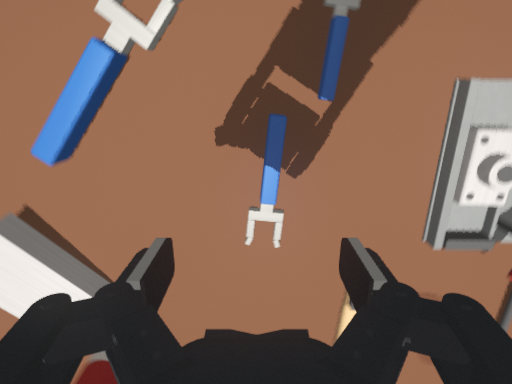

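The middle spanner's handle runs (277,117)–(268,205) with its jaw at (265,228). The small one is above right at (334,60) and the large one is at left. The housing is at right.

```bash
cat > spm.py <<'E'
from h import *
import sys
np.set_printoptions(precision=4,suppress=True)
def cloud(tag):
    z=np.load(f"w_{tag}.npz");im=cv2.imread(f"pics/w_{tag}.png");d=z["d"];K,R,t=z["K"],z["R"],z["t"]
    v,u=np.mgrid[0:384,0:512];X=np.stack([(u-K[0,2])/K[0,0]*d,(v-K[1,2])/K[1,1]*d,d],-1)
    W=(X-t)@R;W[d<=0]=np.nan
    return im,W,(K,R,t)
def rect(P):
    r=cv2.minAreaRect((P*1000).astype(np.float32));return r
if __name__=="__main__":
    im,W,c=cloud(sys.argv[1]);x0,y0=float(sys.argv[2]),float(sys.argv[3])
    near=np.hypot(W[...,0]-x0,W[...,1]-y0)<.12
    hsv=cv2.cvtColor(im,cv2.COLOR_BGR2HSV)
    blue=(hsv[...,0]>95)&(hsv[...,0]<130)&(hsv[...,1]>120)
    top=near&blue
    zz=W[top][:,2];print("n",top.sum(),"z pct",np.percentile(zz,[5,25,50,75,95]))
    m=top&(W[...,2]>np.median(zz)-.003)
    P=W[m][:,:2];print("blue rect",rect(P),"mean",P.mean(0))
    w=near&(W[...,2]>.006)&(W[...,2]<.018)&~blue&(hsv[...,1]<80)
    if w.sum()>10: P2=W[w];print("steel",w.sum(),np.median(P2[:,2]),rect(P2[:,:2]),P2.mean(0))
    cc=P.mean(0);u,s,vt=np.linalg.svd(P-cc);print("yaw",np.arctan2(vt[0,1],vt[0,0]))
E
python3 spm.py a .463 -.302
```

```text
n 1651 z pct [0.0194 0.0272 0.0281 0.0287 0.0295]
blue rect ((462.0545959472656, -293.7584228515625), (21.169248580932617, 117.17577362060547), 73.84729766845703) mean [ 0.4595 -0.293 ]
steel 725 0.01417207078786756 ((483.14093017578125, -288.94061279296875), (53.94353103637695, 213.1832275390625), 66.40827178955078) [ 0.5472 -0.3185  0.0139]
yaw -0.2828451703153406
```

```bash
python3 -m inch '[{"twist":[0,0,-0.05],"travel":[10,300,-10],"gripper":85},{"twist":[0,0,-0.05],"travel":[10,300,-10],"gripper":85},{"twist":[0,0,-0.05],"travel":[10,300,-10],"gripper":85},{"twist":[0,0,-0.05],"travel":[10,300,-10],"gripper":85},{"twist":[0,0,-0.05],"travel":[10,300,-10],"gripper":85},{"twist":[0,0,-0.05],"travel":[10,300,-10],"gripper":0},{"twist":[0,0,-0.05],"travel":[10,300,-10],"gripper":0},{"twist":[0,0,-0.05],"travel":[10,300,-10],"gripper":0},{"twist":[0,0,-0.05],"travel":[10,300,-10],"gripper":0}]'
python3 look.py b housing_mid nut guard home strap_tip fixture
```

```text
clock: 4.25
tool_pos: [0.4595, -0.0151, 0.314]
eef_rot: [0.0, 0.785, 0.619, 0.0]
ft_force: [0.4, 0.2, -0.2]
finger_gap: 0.028
housing_mid 264.2 199.7 p 0.57 [ 0.5062 -0.0151  0.0613]
nut 330.9 234.7 p 0.55 [0.5706 0.0552 0.062 ]
nut 336.4 245.1 p 0.54 [0.5751 0.0565 0.0804]
guard 334.5 244.5 p 0.89 [0.5769 0.0552 0.0754]
home 262.2 236.3 p 0.66 [ 0.5655 -0.0309  0.0378]
fixture 328.6 226.7 p 0.96 [0.5635 0.0554 0.054 ]
4.6 [ 0.4594 -0.015   0.3139] [-0.      0.7852  0.6192  0.    ] [-0.1766  0.2439  1.9333  0.0001  0.9645 -1.5122]
```

View pics/w_b.png

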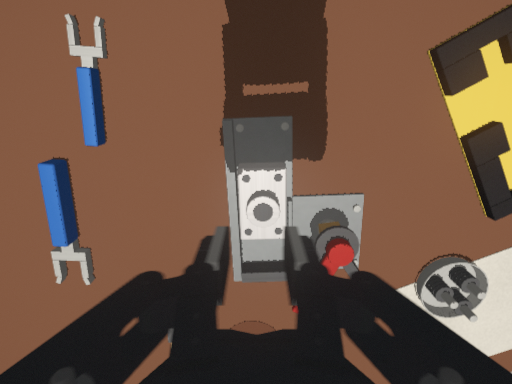

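The channel is vertical in the view, with the housing's boss at (263,211) and foot rows 168–240. The red hub is at (342,254) and the guard at (330,235). Now I'll measure these from the depth cloud.

```bash
cat > fx.py <<'E'
from spm import *
im,W,c=cloud(sys.argv[1]);z=W[...,2];hsv=cv2.cvtColor(im,cv2.COLOR_BGR2HSV)
box=(W[...,0]>.38)&(W[...,0]<.72)&(W[...,1]>-.12)&(W[...,1]<.12)
v,u=np.mgrid[0:384,0:512]
def rep(n,m):
    P=W[m]; print(n,m.sum(),"z",np.median(P[:,2]) if len(P) else None, rect(P[:,:2]) if len(P)>5 else "")
    return P
m=box&(abs(z-.038)<.003)&(hsv[...,2]>130)&(W[...,1]<.03); rep("foot",m)
m=box&(abs(z-.060)<.003)&(W[...,1]<.02); P=rep("boss",m); print(cv2.minEnclosingCircle((P[:,:2]*1000).astype(np.float32)))
red=(hsv[...,1]>150)&((hsv[...,0]<6)|(hsv[...,0]>174))
m=box&(abs(z-.080)<.003)&red; P=rep("hub",m); print(cv2.minEnclosingCircle((P[:,:2]*1000).astype(np.float32)))
m=box&(abs(z-.072)<.003)&red; rep("strap",m)
m=box&(abs(z-.061)<.003)&(W[...,1]>.02)&~red; P=rep("guard",m); print(cv2.minEnclosingCircle((P[:,:2]*1000).astype(np.float32)))
m=box&(abs(z-.006)<.003)&(hsv[...,1]<60); rep("plate",m)
m=box&(abs(z-.028)<.002)&(W[...,1]<.03);P=rep("orail",m)
m=box&(abs(z-.034)<.002)&(W[...,0]>.55)&(W[...,1]<.03);P=rep("stop",m)
m=box&(abs(z-.022)<.002)&(W[...,1]<.04);P=rep("irail",m)
E
python3 fx.py b
```

```text
foot 2103 z 0.038284212042600324 ((522.3016357421875, -20.571094512939453), (61.53017044067383, 98.49604034423828), 78.25605010986328)
boss 842 z 0.06046029749224724 ((521.7488403320312, -20.491817474365234), (40.60409164428711, 40.719696044921875), 48.98829650878906)
((521.8560180664062, -20.511777877807617), 20.78684425354004)
hub 478 z 0.08023679466781244 ((589.3701171875, 59.752349853515625), (30.215641021728516, 30.217805862426758), 36.968994140625)
((589.8779907226562, 59.18159484863281), 15.963631629943848)
strap 221 z 0.07222447311998535 ((623.6097412109375, 31.427406311035156), (24.947832107543945, 118.72994995117188), 53.813724517822266)
guard 817 z 0.061308290100059344 ((595.4917602539062, 59.22652816772461), (55.56523132324219, 67.07612609863281), 78.9969482421875)
((597.2579956054688, 65.65280151367188), 36.743133544921875)
plate 6226 z 0.006387268726084593 ((537.1648559570312, 28.148292541503906), (181.3860626220703, 237.42462158203125), 81.94276428222656)
orail 1520 z 0.02832839270760504 ((526.9463500976562, -29.17147445678711), (76.1051025390625, 229.86761474609375), 78.69963836669922)
stop 438 z 0.034386336256613886 ((591.7963256835938, -35.63800811767578), (61.57099914550781, 98.20641326904297), 77.46916198730469)
irail 273 z 0.022053147832912318 ((519.4691772460938, -19.42620086669922), (78.5992202758789, 215.90670776367188), 81.87689971923828)
```

Measured: nut axis (0.590, 0.0595), fixture yaw −0.20, housing (0.522, −0.0205), so about 53 mm to push, and clamp about 0.01. The sizes match the text. Next I'll go down behind the housing with the fingers shut.

```bash
python3 -m inch '[{"twist":[0,0,0.036],"travel":[-9,9,-45],"gripper":0},{"twist":[0,0,0.036],"travel":[-9,9,-90],"gripper":0},{"twist":[0,0,0.036],"travel":[-9,9,-135],"gripper":0},{"twist":[0,0,0.036],"travel":[-9,9,-175],"gripper":0},{"twist":[0,0,0.036],"travel":[-9,9,-205],"gripper":0},{"twist":[0,0,0.036],"travel":[-9,9,-222],"gripper":0},{"twist":[0,0,0.036],"travel":[-9,9,-226],"gripper":0},{"twist":[0,0,0.036],"travel":[-9,9,-226],"gripper":0}]'
```

```text
clock: 5.4
tool_pos: [0.4504, -0.0055, 0.0877]
eef_rot: [-0.0, 0.774, 0.634, -0.0]
ft_force: [-0.5, -0.6, -0.7]
finger_gap: 0.0001
```

```bash
python3 -m inch '[{"twist":[0,0,0],"travel":[7,-1.4,0],"gripper":0},{"twist":[0,0,0],"travel":[14,-2.8,0],"gripper":0},{"twist":[0,0,0],"travel":[21,-4.2,0],"gripper":0},{"twist":[0,0,0],"travel":[28,-5.6,0],"gripper":0},{"twist":[0,0,0],"travel":[35,-7,0],"gripper":0},{"twist":[0,0,0],"travel":[42,-8.4,0],"gripper":0},{"twist":[0,0,0],"travel":[48,-9.7,0],"gripper":0},{"twist":[0,0,0],"travel":[52,-10.5,0],"gripper":0},{"twist":[0,0,0],"travel":[55,-11.1,0],"gripper":0}]'
```

```text
clock: 6.3
tool_pos: [0.5056, -0.0165, 0.0879]
eef_rot: [-0.0, 0.773, 0.634, -0.0]
ft_force: [-5.2, 1.5, 5.0]
finger_gap: 0.0001
```

```bash
python3 -m inch '[{"twist":[0,0,0],"travel":[2,-0.4,0],"gripper":0},{"twist":[0,0,0],"travel":[4,-0.8,0],"gripper":0},{"twist":[0,0,0],"travel":[6,-1.2,0],"gripper":0},{"twist":[0,0,0],"travel":[7,-1.4,0],"gripper":0}]'
python3 look.py c housing_mid
```

```text
clock: 6.7
tool_pos: [0.5127, -0.0179, 0.0879]
eef_rot: [0.0, 0.773, 0.634, 0.0]
ft_force: [-2.4, 1.4, 2.4]
finger_gap: 0.0001
housing_mid 254.3 338.1 p 0.57 [ 0.5033 -0.0152  0.0916]
6.8 [ 0.5128 -0.0179  0.0879] [0.0003 0.7735 0.6338 0.0003] [-0.1638  0.668   2.0101  0.0002  0.4626 -1.5369]
```

```bash
python3 -m inch '[{"twist":[0,0,0],"travel":[1,-0.2,0],"gripper":0},{"twist":[0,0,0],"travel":[2,-0.4,0],"gripper":0}]'; python3 -m inch '[{"twist":[0,0,0],"travel":[1,-0.2,0],"gripper":0},{"twist":[0,0,0],"travel":[1,-0.2,0],"gripper":0}]'
```

```text
clock: 7.0
tool_pos: [0.5142, -0.0182, 0.0879]
eef_rot: [-0.0, 0.773, 0.634, -0.0]
ft_force: [-8.9, 0.6, 3.4]
finger_gap: 0.0002
clock: 7.2
tool_pos: [0.5144, -0.0183, 0.0879]
eef_rot: [-0.001, 0.773, 0.634, -0.001]
ft_force: [-7.8, 0.8, 5.2]
finger_gap: 0.0003
```

```bash
python3 -m inch '[{"twist":[0,0,0],"travel":[2,-0.4,0],"gripper":0},{"twist":[0,0,0],"travel":[2,-0.4,0],"gripper":0}]'; python3 -m inch '[{"twist":[0,0,0],"travel":[-20,4,0],"gripper":0},{"twist":[0,0,0],"travel":[-35,7,30],"gripper":0},{"twist":[0,0,0],"travel":[-55,10,75],"gripper":0},{"twist":[0,0,0],"travel":[-60,10,120],"gripper":0},{"twist":[0,0,0],"travel":[-60,10,165],"gripper":0},{"twist":[0,0,0],"travel":[-60,10,210],"gripper":80},{"twist":[0,0,0],"travel":[-60,10,230],"gripper":80},{"twist":[0,0,0],"travel":[-60,10,230],"gripper":80}]'; python3 look.py d ; python3 fx.py d
```

```text
clock: 7.4
tool_pos: [0.5147, -0.0183, 0.0879]
eef_rot: [-0.003, 0.773, 0.634, -0.002]
ft_force: [-16.8, 1.9, 11.9]
finger_gap: -0.0001
clock: 8.2
tool_pos: [0.4582, -0.009, 0.321]
eef_rot: [0.003, 0.773, 0.634, 0.002]
ft_force: [0.1, -0.5, -0.7]
finger_gap: 0.0432
8.25 [ 0.4577 -0.0089  0.319 ] [0.0014 0.7735 0.6338 0.0013] [-0.164   0.2339  1.9315  0.0001  0.9724 -1.537 ]
foot 1865 z 0.0382650443698136 ((574.2260131835938, -30.37493896484375), (61.47244644165039, 99.59260559082031), 78.49057006835938)
boss 760 z 0.06051307525354671 ((585.373046875, -10.762901306152344), (86.13029479980469, 40.48360061645508), 58.98818588256836)
((590.0758056640625, -12.701345443725586), 44.41852569580078)
hub 175 z 0.08029455268096836 ((586.67138671875, 68.27037811279297), (27.4632568359375, 12.983870506286621), 14.30935287475586)
((587.62158203125, 64.61245727539062), 13.748172760009766)
strap 400 z 0.07227594395892703 ((624.005615234375, 31.709449768066406), (21.2272891998291, 119.78985595703125), 50.928165435791016)
guard 464 z 0.06134710075357738 ((598.4444580078125, 77.50225830078125), (87.34172058105469, 31.650169372558594), 27.376365661621094)
((604.3403930664062, 66.1163558959961), 43.671043395996094)
plate 6975 z 0.0064072202987470175 ((537.1383056640625, 26.227561950683594), (185.86473083496094, 230.8798065185547), 80.07476043701172)
orail 1472 z 0.028296020587424968 ((529.2285766601562, -17.276954650878906), (100.1400146484375, 229.64627075195312), 78.72913360595703)
stop 404 z 0.034415471084871224 ((598.3362426757812, -23.863876342773438), (86.9531478881836, 87.0204849243164), 78.18543243408203)
irail 406 z 0.022282131090233283 ((530.5462646484375, -11.153495788574219), (88.95232391357422, 228.4599151611328), 78.86634826660156)
```

View pics/w_d.png

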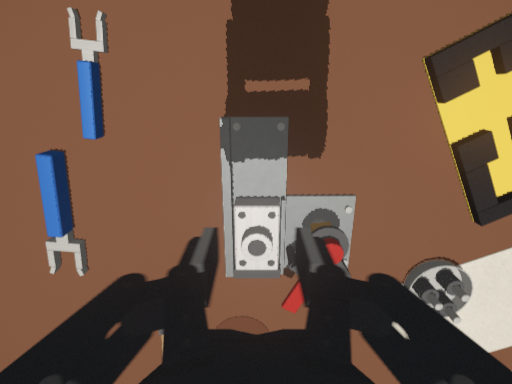

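The foot's centre is at (0.574, −0.030) against a predicted home of (0.5735, −0.031), and the push force rose against the stop. In the view the housing sits against the dark block at (258,275), so it is home. Next is the spanner.

```bash
python3 -m inch '[{"twist":[0,0,-0.085],"travel":[12,-287,-100],"gripper":80},{"twist":[0,0,-0.085],"travel":[12,-287,-100],"gripper":80},{"twist":[0,0,-0.085],"travel":[12,-287,-100],"gripper":80},{"twist":[0,0,-0.085],"travel":[12,-287,-100],"gripper":80},{"twist":[0,0,-0.085],"travel":[12,-287,-100],"gripper":60},{"twist":[0,0,-0.085],"travel":[12,-287,-100],"gripper":60},{"twist":[0,0,-0.085],"travel":[12,-287,-100],"gripper":60},{"twist":[0,0,-0.085],"travel":[12,-287,-100],"gripper":60},{"twist":[0,0,-0.085],"travel":[12,-287,-100],"gripper":60}]'
python3 look.py e spanner_mid jaw; python3 spm.py e .463 -.295
python3 - <<'E'
from h import *
np.set_printoptions(precision=4,suppress=True)
im,d=eyes.get_image("top");cv2.imwrite("pics/top1.png",im)
K,R,t=cal("top");v,u=np.mgrid[0:384,0:512];X=np.stack([(u-K[0,2])/K[0,0]*d,(v-K[1,2])/K[1,1]*d,d],-1);W=(X-t)@R
hsv=cv2.cvtColor(im,cv2.COLOR_BGR2HSV);red=(hsv[...,1]>150)&((hsv[...,0]<6)|(hsv[...,0]>174))
b=red&(W[...,2]>.055)&(W[...,2]<.09)&(abs(W[...,0]-.62)<.1)&(abs(W[...,1]-.03)<.1)
h=b&(W[...,2]>.0765);s=b&(W[...,2]<.0765)
print(h.sum(),s.sum(),W[h].mean(0),W[s].mean(0),cv2.minAreaRect((W[s][:,:2]*1000).astype(np.float32)))
P=W[s][:,:2];c=P.mean(0);_,_,vt=np.linalg.svd(P-c);print(np.arctan(vt[0,1]/vt[0,0]))
cv2.imwrite("pics/topz1.png",cv2.resize(im[120:320,110:360],None,fx=3,fy=3,interpolation=cv2.INTER_CUBIC))
E
```

```text
clock: 9.15
tool_pos: [0.4691, -0.295, 0.2172]
eef_rot: [-0.001, 0.8, 0.601, -0.0]
ft_force: [-0.3, -0.9, 1.0]
finger_gap: 0.0602
spanner_mid 322.2 18.5 p 0.85 [ 0.3548 -0.2042  0.0224]
spanner_mid 253.8 168.0 p 0.57 [ 0.4587 -0.2927  0.0273]
jaw 256.4 258.9 p 0.81 [ 0.569  -0.3221  0.0001]
9.3 [ 0.4696 -0.2947  0.2183] [0.0002 0.7992 0.601  0.0001] [-0.6796  0.496   1.8255  0.0002  0.8197 -1.9693]
n 3353 z pct [0.021  0.0271 0.028  0.0286 0.0293]
blue rect ((462.6519470214844, -293.415283203125), (21.12600326538086, 117.7771224975586), 73.59302520751953) mean [ 0.4583 -0.2922]
steel 1213 0.014198747722602394 ((483.41510009765625, -283.194091796875), (55.68422317504883, 214.7369384765625), 62.321624755859375) [ 0.5472 -0.318   0.0139]
yaw -0.2874780787592296
71 152 [0.5975 0.0528 0.0804] [0.6366 0.0204 0.0723] ((629.7188720703125, 27.137365341186523), (20.69907569885254, 108.16783905029297), 50.35818862915039)
-0.6791226960575792
```

View pics/w_e.png

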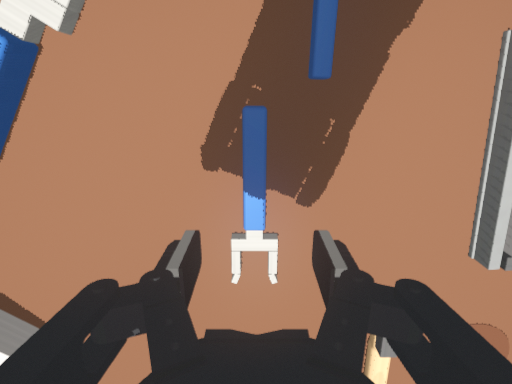

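View pics/topz1.png

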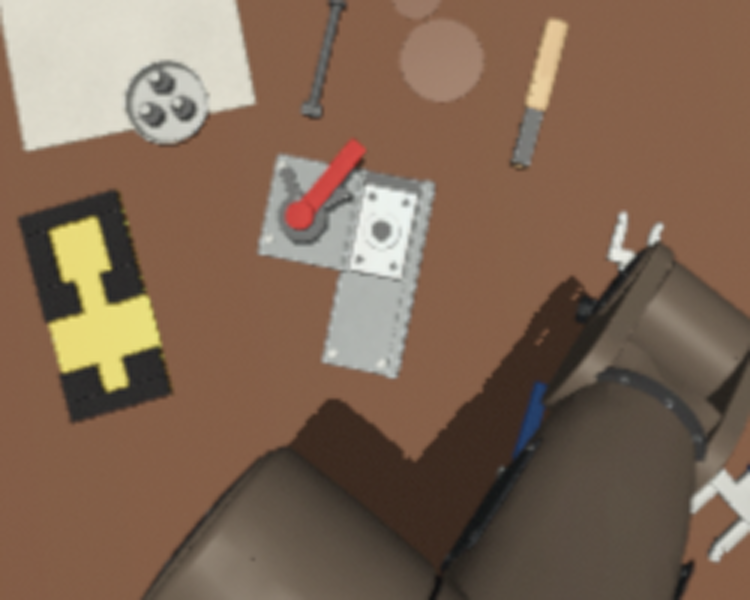

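The view shows the handle at (255,168) centred between the fingers, and the head at (255,250). Its pose is (0.4625, −0.2935) with yaw −0.285, the same from two views. The top camera's hub position differs from the wrist's by about 9 mm, and I trust the wrist because the push contact agreed with it. I'll descend and grip.

```bash
python3 -m inch '[{"twist":[0,0,0],"travel":[0.6,-1,-45],"gripper":60},{"twist":[0,0,0],"travel":[0.6,-1,-85],"gripper":60},{"twist":[0,0,0],"travel":[0.6,-1,-115],"gripper":60},{"twist":[0,0,0],"travel":[0.6,-1,-132],"gripper":60},{"twist":[0,0,0],"travel":[0.6,-1,-141],"gripper":60},{"twist":[0,0,0],"travel":[0.6,-1,-141],"gripper":60}]'
python3 -m inch '[{"twist":[0,0,0],"travel":[0,0,0],"gripper":15},{"twist":[0,0,0],"travel":[0,0,0],"gripper":15},{"twist":[0,0,0],"travel":[0,0,0],"gripper":15},{"twist":[0,0,0],"travel":[0,0,0],"gripper":15},{"twist":[0,0,0],"travel":[0,0,0],"gripper":15},{"twist":[0,0,0],"travel":[0,0,0],"gripper":15}]'
```

```text
clock: 9.95
tool_pos: [0.47, -0.2963, 0.0765]
eef_rot: [-0.001, 0.799, 0.601, -0.0]
ft_force: [0.1, -0.5, 0.2]
finger_gap: 0.0598
clock: 10.55
tool_pos: [0.4703, -0.2971, 0.0782]
eef_rot: [0.001, 0.8, 0.6, 0.0]
ft_force: [-0.5, 1.0, 7.0]
finger_gap: 0.0212
```

```bash
python3 -m inch '[{"twist":[0,0,0],"travel":[0,0,10],"gripper":15},{"twist":[0,0,0],"travel":[0,0,30],"gripper":15},{"twist":[0,0,0],"travel":[0,0,60],"gripper":15},{"twist":[0,0,0.05],"travel":[-5,30,90],"gripper":15},{"twist":[0,0,0.1],"travel":[-10,70,110],"gripper":15},{"twist":[0,0,0.15],"travel":[-15,110,120],"gripper":15},{"twist":[0,0,0.2],"travel":[-20,150,120],"gripper":15},{"twist":[0,0,0.2],"travel":[-25,190,120],"gripper":15},{"twist":[0,0,0.2],"travel":[-30,230,120],"gripper":15},{"twist":[0,0,0.2],"travel":[-35,270,120],"gripper":15}]'
python3 -m inch '[{"twist":[0,0,0],"travel":[-5,40,0],"gripper":15},{"twist":[0,0,0],"travel":[-7,75,0],"gripper":15},{"twist":[0,0,0],"travel":[-7,98,0],"gripper":15},{"twist":[0,0,0],"travel":[-7,100,0],"gripper":15},{"twist":[0,0,0],"travel":[-7,100,0],"gripper":15}]'
python3 look.py f jaw nut guard spanner_mid
```

```text
clock: 11.55
tool_pos: [0.4343, -0.0254, 0.1978]
eef_rot: [0.0, 0.736, 0.677, 0.0]
ft_force: [1.6, -0.0, -2.6]
finger_gap: 0.0207
clock: 12.05
tool_pos: [0.4278, 0.0735, 0.1975]
eef_rot: [0.0, 0.735, 0.678, 0.0]
ft_force: [0.4, -0.6, -3.6]
finger_gap: 0.0205
spanner_mid 257.6 232.8 p 0.73 [0.4119 0.0768 0.1478]
12.3 [0.428  0.0724 0.197 ] [0.     0.7362 0.6767 0.    ] [ 0.0151  0.3929  2.1268  0.0001  0.6218 -1.4717]
```

View pics/w_f.png

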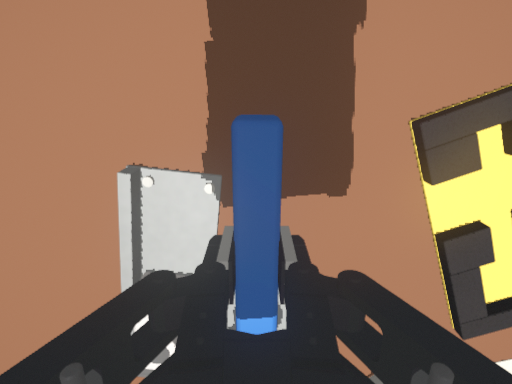

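The wrist view shows only the rear of the handle, (257,117)–(257,330), because the gripper hides the jaw. I'll measure the in-hand pose from it and check the rest in the scene view.

Run:
```python
from spm import *
im,W,c=cloud("f");hsv=cv2.cvtColor(im,cv2.COLOR_BGR2HSV)
b=(hsv[...,0]>95)&(hsv[...,0]<130)&(hsv[...,1]>120)&(W[...,2]>.1)
b[:, :200]=0;b[:,310:]=0;b[320:]=0
P=W[b];zm=np.median(P[:,2]);print(len(P),zm)
P=P[abs(P[:,2]-zm)<.008];A=np.c_[P[:,:2],np.ones(len(P))];k=np.linalg.lstsq(A,P[:,2],rcond=None)[0];print("plane slopes",k)
print(rect(P[:,:2]))
s=sensors.read_state();T=s["tool_pos"];print(T,"handle top at TCP xy",k@[T[0],T[1],1])
im,d=eyes.get_image("scene");cv2.imwrite("pics/scene2.png",im);
cv2.imwrite("pics/scene2z.png",cv2.resize(im[130:330,200:450],None,fx=3,fy=3,interpolation=cv2.INTER_CUBIC))
np.save("scene2.npy",d)
for nm in("jaw","spanner_mid","nut"):
    print(nm,[(np.round(q["pixel"],1).tolist(),round(q["p"],2)) for q in models.pinpoint(nm,"scene")][:5])
cs=cal("scene")
print("expect",proj([.428+.97*0+.0966,.0724-.0084,.197-.0765+.007],cs),proj([.590,.0595,.031],cs),proj([.590,.0595,.08],cs))
```

```text
9345 0.14743308925170287
plane slopes [0.0016 0.0039 0.1464]
((412.427490234375, 76.18209838867188), (21.60693359375, 103.7489013671875), 85.19073486328125)
[0.428  0.0724 0.197 ] handle top at TCP xy 0.14738560803333242
jaw [([316.3, 207.0], 0.8), ([314.3, 147.9], 0.8), ([268.8, 114.4], 0.71)]
spanner_mid [([226.9, 110.8], 0.89), ([347.4, 191.5], 0.83), ([287.3, 158.9], 0.59), ([259.7, 231.4], 0.16)]
nut [([298.4, 236.6], 0.79), ([346.6, 189.4], 0.28)]
expect [317.2008 205.6364] [295.8295 241.5957] [296.7617 230.0922]
```

View pics/scene2z.png

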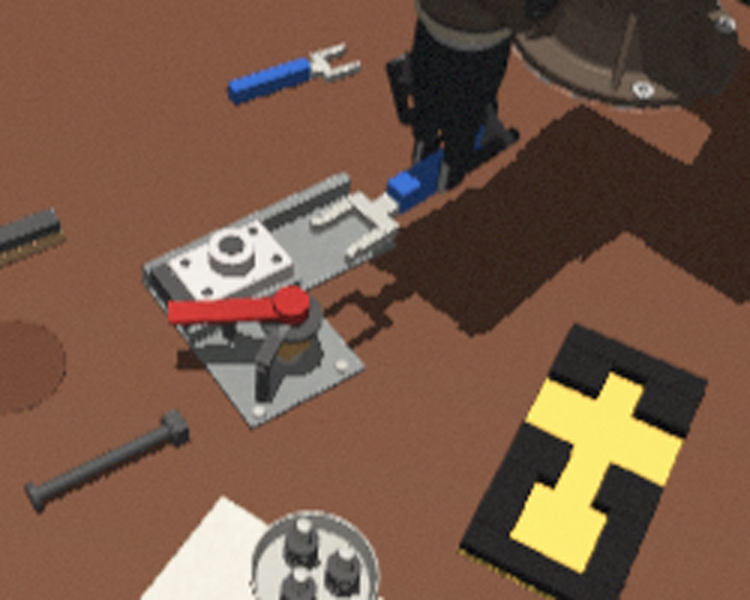

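The handle is level and parallel to the nut's axis (−0.084 against −0.087), and the scene view agrees on the jaw and hub pixels (hub seen at (297,231), expected (296.8,230.1)). Descend to nut height.

```bash
python3 -m inch '[{"twist":[0,0,0],"travel":[0,0,-30],"gripper":15},{"twist":[0,0,0],"travel":[0,0,-60],"gripper":15},{"twist":[0,0,0],"travel":[0,0,-85],"gripper":15},{"twist":[0,0,0],"travel":[0,0,-95],"gripper":15},{"twist":[0,0,0],"travel":[0,0,-95],"gripper":15},{"twist":[0,0,0],"travel":[0,0,-95],"gripper":15}]'
python3 - <<'E'
from h import *
im,d=eyes.get_image("scene");cv2.imwrite("pics/scene3z.png",cv2.resize(im[160:300,230:380],None,fx=5,fy=4.2,interpolation=cv2.INTER_CUBIC))
s=sensors.read_state();print(s["tool_pos"],s["ft_force"])
c=cal("scene");T=s["tool_pos"]
for a in (0,14,28): pass
print(models.pinpoint("jaw","scene")[0]["pixel"],proj([T[0]+.0967,T[1]-.0082,T[2]-.0776+.007],c))
E
```

```text
clock: 13.1
tool_pos: [0.4282, 0.0731, 0.1025]
eef_rot: [0.0, 0.736, 0.677, 0.0]
ft_force: [-0.8, -0.1, -2.6]
finger_gap: 0.021
[0.42835979 0.07313631 0.10281489] [-0.17608307  0.37530427 -3.27272742]
[313.5, 232.4] [314.31941617 229.2928597 ]
```

View pics/scene3z.png

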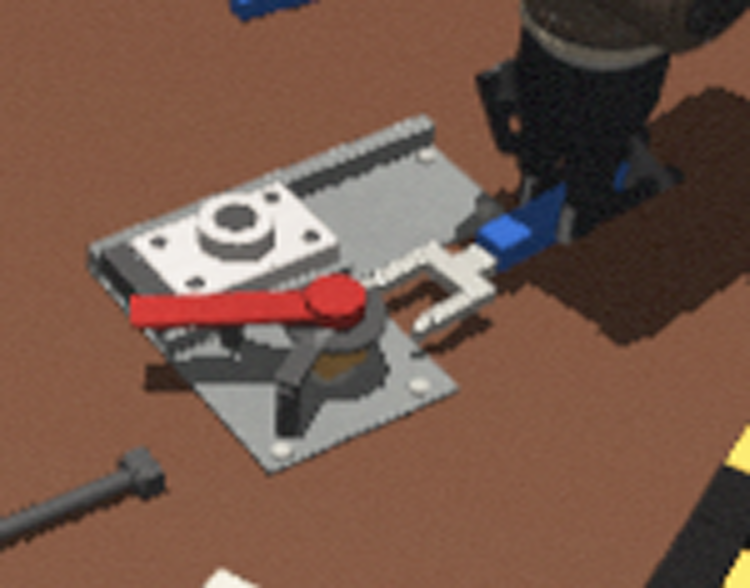

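The jaw at zoom (450,285) is aimed at the brass nut at (345,360), below the guard. I'll slide it in.

```bash
python3 -m inch '[{"twist":[0,0,0],"travel":[10,-0.9,0],"gripper":15},{"twist":[0,0,0],"travel":[18,-1.6,0],"gripper":15},{"twist":[0,0,0],"travel":[24,-2.1,0],"gripper":15},{"twist":[0,0,0],"travel":[28,-2.5,0],"gripper":15},{"twist":[0,0,0],"travel":[32,-2.8,0],"gripper":15},{"twist":[0,0,0],"travel":[36,-3.2,0],"gripper":15},{"twist":[0,0,0],"travel":[40,-3.5,0],"gripper":15}]'
python3 -m inch '[{"twist":[0,0,0],"travel":[4,-0.3,0],"gripper":15},{"twist":[0,0,0],"travel":[8,-0.7,0],"gripper":15},{"twist":[0,0,0],"travel":[12,-1,0],"gripper":15}]'
```

```text
clock: 13.9
tool_pos: [0.4682, 0.0696, 0.1019]
eef_rot: [-0.0, 0.736, 0.677, -0.0]
ft_force: [0.1, 1.2, -2.2]
finger_gap: 0.0208
clock: 14.2
tool_pos: [0.4803, 0.0686, 0.1019]
eef_rot: [-0.0, 0.736, 0.677, 0.0]
ft_force: [-0.1, -0.2, -2.8]
finger_gap: 0.0212
```

```bash
python3 -m inch '[{"twist":[0,0,0],"travel":[4,-0.3,0],"gripper":15},{"twist":[0,0,0],"travel":[8,-0.7,0],"gripper":15},{"twist":[0,0,0],"travel":[11,-1,0],"gripper":15}]'
python3 -m inch '[{"twist":[0,0,0],"travel":[1.5,-0.1,0],"gripper":15},{"twist":[0,0,0],"travel":[2.5,-0.2,0],"gripper":15}]'
```

```text
clock: 14.5
tool_pos: [0.4913, 0.0676, 0.1019]
eef_rot: [0.0, 0.736, 0.677, 0.0]
ft_force: [0.3, 0.8, -2.7]
finger_gap: 0.0209
clock: 14.7
tool_pos: [0.4935, 0.0674, 0.1019]
eef_rot: [-0.0, 0.736, 0.677, -0.0]
ft_force: [-3.8, 0.2, -1.8]
finger_gap: 0.0207
```

The light contact is exactly where the throat should meet the nut (jaw computed at x = 0.590). Now I'll work out the arc.

```bash
cat > arc.py <<'E'
import sys,numpy as np
from cell import sensors
N=np.array([.590,.0590]);p=np.array(sensors.read_state()["tool_pos"][:2]);r=p-N
if len(sys.argv)>2: p=np.array(eval(sys.argv[2]));r=p-N
a0=float(sys.argv[1]);print(p,np.linalg.norm(r),np.arctan2(-r[1],-r[0]))
for i in range(1,11):
    a=-a0*i;R=np.array([[np.cos(a),-np.sin(a)],[np.sin(a),np.cos(a)]]);print(i,round(a,3),np.round((N+R@r-p)*1000,1))
E
python3 arc.py .08
python3 - <<'E'
from h import *
im,d=eyes.get_image("scene");cv2.imwrite("pics/scene4z.png",cv2.resize(im[160:300,230:380],None,fx=5,fy=4.2,interpolation=cv2.INTER_CUBIC))
print(models.pinpoint("jaw","scene")[0])
E
```

```text
[0.49347026 0.06744809] 0.09689871882166974 -0.08729559807760462
1 -0.08 [1.  7.7]
2 -0.16 [ 2.6 15.3]
3 -0.24 [ 4.8 22.7]
4 -0.32 [ 7.6 29.9]
5 -0.4 [10.9 36.9]
6 -0.48 [14.8 43.6]
7 -0.56 [19.2 50. ]
8 -0.64 [24.1 56. ]
9 -0.72 [29.5 61.6]
10 -0.8 [35.3 66.7]
{'pixel': [271.0, 112.1], 'p': 0.75}
```

View pics/scene4z.png

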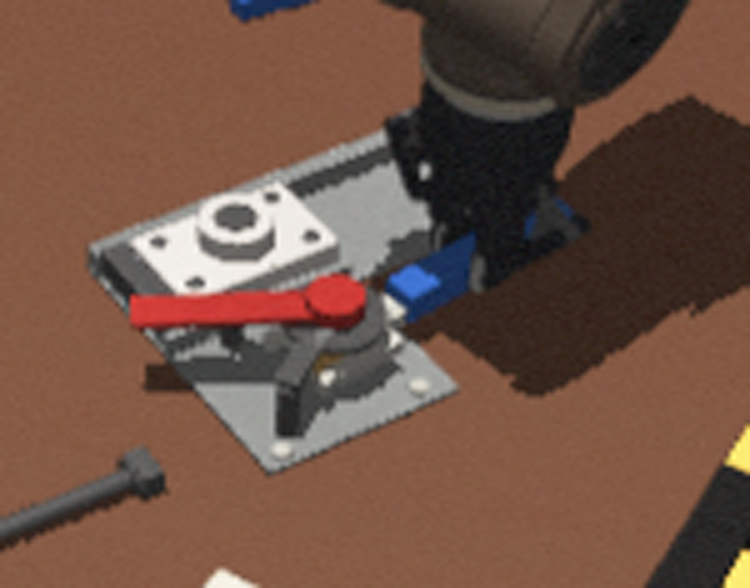

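The jaw tip shows past the nut at zoom (328,378), under the guard, so it is on. Now I'll turn clockwise.

```bash
python3 -m inch '[{"twist":[0,0,-0.08],"travel":[1,7.7,0],"gripper":15},{"twist":[0,0,-0.16],"travel":[2.6,15.3,0],"gripper":15},{"twist":[0,0,-0.24],"travel":[4.8,22.7,0],"gripper":15},{"twist":[0,0,-0.32],"travel":[7.6,29.9,0],"gripper":15},{"twist":[0,0,-0.40],"travel":[10.9,36.9,0],"gripper":15}]'
```

```text
clock: 15.3
tool_pos: [0.5034, 0.1046, 0.1017]
eef_rot: [-0.001, 0.856, 0.516, -0.001]
ft_force: [-3.0, -1.1, -2.8]
finger_gap: 0.0209
```

```bash
python3 -m inch '[{"twist":[0,0,-0.08],"travel":[3.9,6.7,0],"gripper":15},{"twist":[0,0,-0.16],"travel":[8.3,13.1,0],"gripper":15},{"twist":[0,0,-0.24],"travel":[13.2,19.1,0],"gripper":15},{"twist":[0,0,-0.32],"travel":[18.6,24.7,0],"gripper":15},{"twist":[0,0,-0.40],"travel":[24.4,29.8,0],"gripper":15}]'; python3 arc.py .05 '[.4935+.0353,.0674+.0667]'
```

```text
clock: 15.8
tool_pos: [0.5281, 0.1345, 0.1017]
eef_rot: [-0.0, 0.942, 0.336, -0.001]
ft_force: [-2.6, -0.5, -2.1]
finger_gap: 0.0208
[0.5288 0.1341] 0.09687853219367025 -0.887027740094651
1 -0.05 [3.8 3. ]
2 -0.1 [7.8 5.7]
3 -0.15 [11.9  8.3]
4 -0.2 [16.1 10.7]
5 -0.25 [20.5 12.8]
6 -0.3 [24.9 14.7]
7 -0.35 [29.5 16.4]
8 -0.4 [34.1 17.9]
9 -0.45 [38.8 19.1]
10 -0.5 [43.5 20.1]
```

```bash
python3 -m inch '[{"twist":[0,0,-0.05],"travel":[3.8,3,0],"gripper":15},{"twist":[0,0,-0.1],"travel":[7.8,5.7,0],"gripper":15},{"twist":[0,0,-0.15],"travel":[11.9,8.3,0],"gripper":15},{"twist":[0,0,-0.2],"travel":[16.1,10.7,0],"gripper":15},{"twist":[0,0,-0.25],"travel":[20.5,12.8,0],"gripper":15}]'; python3 -m inch '[{"twist":[0,0,-0.05],"travel":[4.4,1.9,0],"gripper":15},{"twist":[0,0,-0.05],"travel":[4.4,1.9,0],"gripper":15}]'; python3 -m inch '[{"twist":[0,0,-0.04],"travel":[3.6,1.4,0],"gripper":15},{"twist":[0,0,-0.04],"travel":[3.6,1.4,0],"gripper":15}]'
python3 - <<'E'
from h import *
s=sensors.read_state();print(s["moment"],s["tool_pos"])
im,d=eyes.get_image("scene");cv2.imwrite("pics/scene5z.png",cv2.resize(im[160:300,230:380],None,fx=5,fy=4.2,interpolation=cv2.INTER_CUBIC))
E
```

```text
clock: 16.3
tool_pos: [0.5486, 0.1473, 0.1017]
eef_rot: [-0.0, 0.976, 0.216, -0.001]
ft_force: [-3.3, 2.5, -2.3]
finger_gap: 0.0207
clock: 16.5
tool_pos: [0.5532, 0.1493, 0.1017]
eef_rot: [-0.0, 0.981, 0.192, -0.001]
ft_force: [-3.6, 4.0, -2.7]
finger_gap: 0.0212
clock: 16.7
tool_pos: [0.5567, 0.1506, 0.1017]
eef_rot: [-0.0, 0.985, 0.173, -0.001]
ft_force: [-2.6, 4.7, -1.8]
finger_gap: 0.0208
[ 0.748612    0.5310196  -0.08673525] [0.55671355 0.15057644 0.10173521]
```

View pics/scene5z.png

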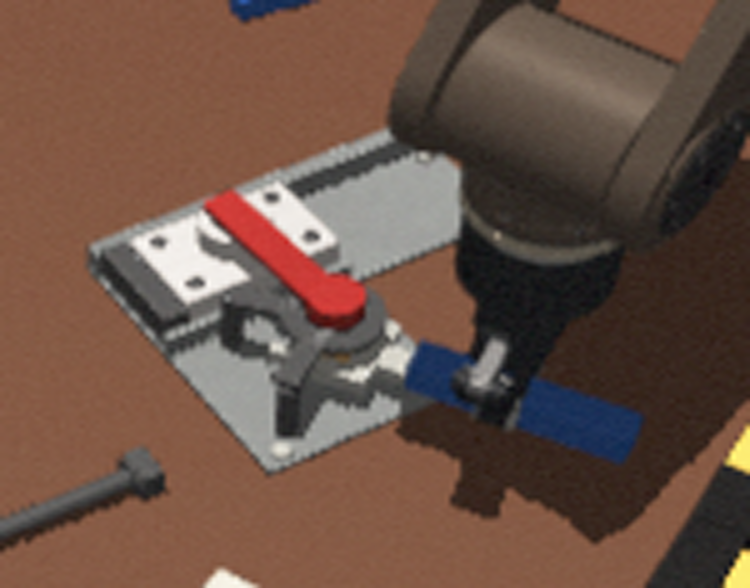

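The strap now lies nearly over the boss, at zoom (225,205)–(335,300). There is no stop force yet, so I'll go a little further.

```bash
python3 -m inch '[{"twist":[0,0,-0.05],"travel":[4.7,1.5,0],"gripper":15},{"twist":[0,0,-0.05],"travel":[4.7,1.5,0],"gripper":15}]';  python3 -m inch '[{"twist":[0,0,-0.04],"travel":[3.7,1.0,0],"gripper":15},{"twist":[0,0,-0.04],"travel":[3.7,1.0,0],"gripper":15}]'
python3 - <<'E'
from h import *
s=sensors.read_state();print(s["moment"],s["tool_pos"])
for n in("scene","top"):
    im,d=eyes.get_image(n);cv2.imwrite(f"pics/{n}6.png",im);np.save(f"{n}6.npy",d)
    K,R,t=cal(n);v,u=np.mgrid[0:384,0:512];X=np.stack([(u-K[0,2])/K[0,0]*d,(v-K[1,2])/K[1,1]*d,d],-1);W=(X-t)@R
    hsv=cv2.cvtColor(im,cv2.COLOR_BGR2HSV);red=(hsv[...,1]>150)&((hsv[...,0]<6)|(hsv[...,0]>174))
    b=red&(W[...,2]>.069)&(W[...,2]<.076)&(abs(W[...,0]-.6)<.14)&(abs(W[...,1]-.03)<.14)
    P=W[b][:,:2];print(n,len(P))
    if len(P)>20:
        c=P.mean(0);_,_,vt=np.linalg.svd(P-c);a=np.arctan2(-abs(vt[0,1]),vt[0,0]*np.sign(-vt[0,1]));print(c,a,"clamp~",-.2+.1745-(a+.593))
E
```

```text
clock: 16.95
tool_pos: [0.5614, 0.1521, 0.1017]
eef_rot: [-0.0, 0.989, 0.148, -0.001]
ft_force: [-2.9, 4.6, -2.0]
finger_gap: 0.0209
clock: 17.15
tool_pos: [0.5644, 0.1533, 0.1016]
eef_rot: [-0.0, 0.992, 0.129, -0.001]
ft_force: [-6.3, 6.1, -0.9]
finger_gap: 0.0208
[1.03191464 1.07627424 0.45842636] [0.56441534 0.15325329 0.1015834 ]
scene 199
[0.58064906 0.00581086] -1.8051618467428652 clamp~ 1.1866618467428651
top 115
[0.57908566 0.00597875] -1.7646421149576688 clamp~ 1.1461421149576687
```

The clamp is at about 1.15 from both cameras (1.19 and 1.15) and the force is rising, so it is at the stop. I'll back off within the play, then draw the spanner off along the nut's axis.

```bash
python3 -m inch '[{"twist":[0,0,0.05],"travel":[-4.7,-1.5,0],"gripper":15},{"twist":[0,0,0.1],"travel":[-9.3,-3.6,0],"gripper":15},{"twist":[0,0,0.1],"travel":[-9.3,-3.6,0],"gripper":15}]'; python3 -m inch '[{"twist":[0,0,0],"travel":[-1.5,3.7,0],"gripper":15},{"twist":[0,0,0],"travel":[-3,7.4,0],"gripper":15},{"twist":[0,0,0],"travel":[-4.6,11.1,0],"gripper":15}]'
```

```text
clock: 17.55
tool_pos: [0.5559, 0.1494, 0.1019]
eef_rot: [-0.0, 0.984, 0.179, 0.0]
ft_force: [-0.0, 6.4, -4.3]
finger_gap: 0.0208
clock: 17.85
tool_pos: [0.5517, 0.1604, 0.1019]
eef_rot: [0.0, 0.984, 0.178, 0.0]
ft_force: [-0.5, -0.3, -2.0]
finger_gap: 0.0211
```

Free. I'll continue drawing off.

```bash
python3 -m inch '[{"twist":[0,0,0],"travel":[-2.5,6,0],"gripper":15},{"twist":[0,0,0],"travel":[-5,12,0],"gripper":15},{"twist":[0,0,0],"travel":[-7.5,18,0],"gripper":15},{"twist":[0,0,0],"travel":[-11.3,27,0],"gripper":15},{"twist":[0,0,0],"travel":[-15,36,0],"gripper":15},{"twist":[0,0,0],"travel":[-20,48,0],"gripper":15},{"twist":[0,0,0],"travel":[-22,54,0],"gripper":15},{"twist":[0,0,0],"travel":[-22,54,0],"gripper":15}]'
python3 - <<'E'
from h import *
np.set_printoptions(precision=4,suppress=True)
im,d=eyes.get_image("scene");cv2.imwrite("pics/scene7z.png",cv2.resize(im[160:340,230:450],None,fx=3.6,fy=3.3,interpolation=cv2.INTER_CUBIC))
for n in ("scene","top"):
    im,d=eyes.get_image(n)
    K,R,t=cal(n);v,u=np.mgrid[0:384,0:512];X=np.stack([(u-K[0,2])/K[0,0]*d,(v-K[1,2])/K[1,1]*d,d],-1);W=(X-t)@R
    hsv=cv2.cvtColor(im,cv2.COLOR_BGR2HSV);red=(hsv[...,1]>150)&((hsv[...,0]<6)|(hsv[...,0]>174))
    b=red&(W[...,2]>.069)&(W[...,2]<.076)&(abs(W[...,0]-.6)<.14)&(abs(W[...,1]-.03)<.14)
    P=W[b][:,:2];c=P.mean(0);_,_,vt=np.linalg.svd(P-c);a=np.arctan2(-abs(vt[0,1]),vt[0,0]*np.sign(-vt[0,1]));print(n,len(P),"clamp~",-.2+.1745-(a+.593))
E
```

```text
clock: 18.65
tool_pos: [0.5293, 0.2153, 0.1019]
eef_rot: [-0.0, 0.984, 0.179, 0.0]
ft_force: [0.4, -0.1, -2.1]
finger_gap: 0.0208
scene 198 clamp~ 1.1867039801712114
top 113 clamp~ 1.1386847110137925
```

View pics/scene7z.png

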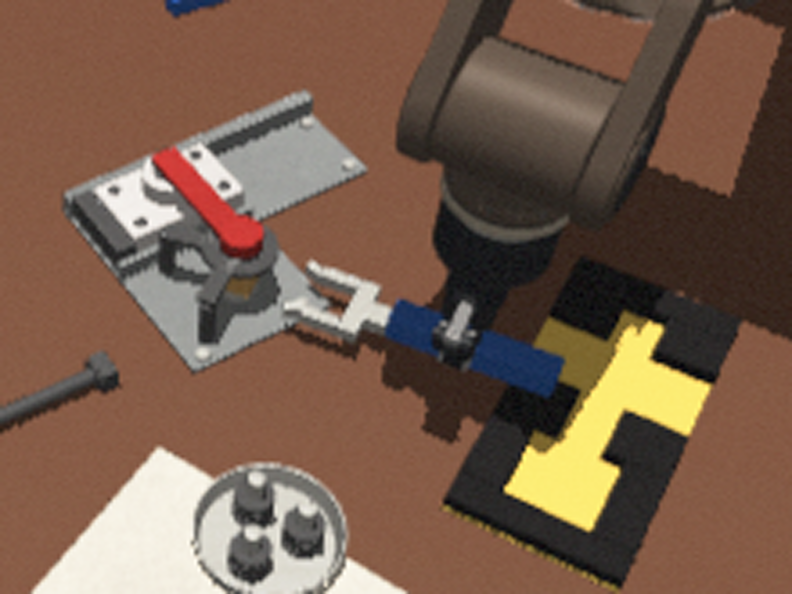

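The spanner is clear at zoom (345,310), and the strap lies over the housing. I'll lift and swing towards the tray, stopping midway for a view.

```bash
python3 -m inch '[{"twist":[0,0,0.1],"travel":[-3,5,40],"gripper":15},{"twist":[0,0,0.2],"travel":[-10,10,90],"gripper":15},{"twist":[0,0,0.3],"travel":[-20,10,130],"gripper":15},{"twist":[0,0,0.45],"travel":[-40,10,170],"gripper":15},{"twist":[0,0,0.6],"travel":[-60,10,200],"gripper":15},{"twist":[0,0,0.75],"travel":[-80,15,210],"gripper":15},{"twist":[0,0,0.85],"travel":[-80,15,210],"gripper":15},{"twist":[0,0,0.85],"travel":[-80,15,210],"gripper":15},{"twist":[0,0,0.85],"travel":[-80,15,210],"gripper":15}]'; python3 look.py g tray
```

```text
clock: 19.7
tool_pos: [0.45, 0.2289, 0.3118]
eef_rot: [-0.0, 0.824, 0.566, -0.0]
ft_force: [-0.2, 0.4, -3.8]
finger_gap: 0.0208
tray 306.5 137.0 p 0.92 [0.4541 0.2993 0.0033]
tray 179.5 283.6 p 0.54 [0.4332 0.2046 0.2863]
19.8 [0.4501 0.229  0.3115] [-0.0001  0.8239  0.5667 -0.0003] [ 0.3398  0.3125  1.8374  0.      0.9924 -0.8653]
```

View pics/w_g.png

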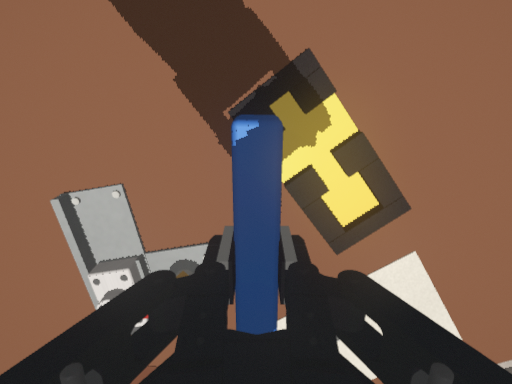

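The tray lies at (320,150). Its head recess is at lower right (350,200) and its finger cut-out is around (320,135). Only its left corner is hidden by the handle.

```bash
cat > tray.py <<'E'
from spm import *
im,W,c=cloud(sys.argv[1]);z=W[...,2];hsv=cv2.cvtColor(im,cv2.COLOR_BGR2HSV)
near=np.hypot(W[...,0]-.49,W[...,1]-.306)<.16
b=near&(abs(z-.020)<.003);b=cv2.morphologyEx(b.astype(np.uint8),cv2.MORPH_OPEN,np.ones((3,3),np.uint8)).astype(bool)
# largest cluster
n,l,st,_=cv2.connectedComponentsWithStats(cv2.dilate(b.astype(np.uint8),np.ones((25,25),np.uint8)));k=1+np.argmax(st[1:,4]);b&=(l==k)
P=W[b];print("top n",len(P),"z",np.median(P[:,2]))
r=rect(P[:,:2]);print("rect",r)
y=near&(hsv[...,0]>20)&(hsv[...,0]<38)&(hsv[...,1]>120)&(z<.009);Y=W[y];print("floor",len(Y),np.median(Y[:,2]),rect(Y[:,:2]))
(cx,cy),(w,h),a=r
a=np.radians(a)
if h>w: a-=np.pi/2
u=np.array([np.cos(a),np.sin(a)]); 
if u[0]<0:u=-u
print("yaw",np.arctan2(u[1],u[0]),"origin",np.array([cx,cy])-35*u)
# fit floor outline model: slot centre + head recess using yellow pts
o=np.array([cx,cy])/1000-.035*u;n_=np.array([-u[1],u[0]]);q=np.c_[(Y[:,:2]-o)@u,(Y[:,:2]-o)@n_]*1000
for lo,hi in((-62,-35),(-25,25),(35,68),(76,130)):
    s=q[(q[:,0]>lo)&(q[:,0]<hi)]
    if len(s)>10: print(lo,hi,"y",np.percentile(s[:,1],[1,99]))
print("x range",np.percentile(q[:,0],[.5,99.5]))
tq=np.c_[(P[:,:2]-o)@u,(P[:,:2]-o)@n_]*1000
print("top x",np.percentile(tq[:,0],[.3,99.7]),"y",np.percentile(tq[:,1],[.3,99.7]))
E
python3 tray.py g
```

```text
top n 5490 z 0.020336162799873936
rect ((548.4552612304688, 325.249755859375), (130.9622039794922, 120.03507995605469), 16.036527633666992)
floor 6629 0.00439277628139054 ((493.76751708984375, 306.7699890136719), (115.97012329101562, 203.0276641845703), 89.70792388916016)
yaw 0.27989020779454404 origin [514.8173 315.581 ]
-62 -35 y [-51.972   59.0782]
-25 25 y [-27.5452  28.5282]
35 68 y [-29.5225  29.8947]
76 130 y [-25.8006  14.5292]
x range [-122.4454   75.2679]
top x [-30.1451  99.2872] y [-59.7292  59.3746]
```

The fitted block is only the head-side foam (x 30 to 160, 130×120 mm as expected), so the origin is 95 mm behind its centre. I'll check that against the floor outline.

```bash
cat > tray2.py <<'E'
from spm import *
im,W,c=cloud(sys.argv[1]);o=np.array([float(sys.argv[2]),float(sys.argv[3])]);a=float(sys.argv[4])
u=np.array([np.cos(a),np.sin(a)]);n=np.array([-u[1],u[0]]);z=W[...,2]
hsv=cv2.cvtColor(im,cv2.COLOR_BGR2HSV)
q=np.stack([(W[...,:2]-o)@u,(W[...,:2]-o)@n],-1)*1000
fl=(abs(z-.0045)<.003)&(hsv[...,1]>110)&(hsv[...,0]>18)&(hsv[...,0]<38)&(abs(q[...,1])<63)&(q[...,0]>-95)&(q[...,0]<165)
Q=q[fl]
for lo,hi in((-62,-33),(35,68),(76,130)):
    s=Q[(Q[:,0]>lo)&(Q[:,0]<hi)]
    if len(s)>10:print(lo,hi,len(s),"y",np.percentile(s[:,1],[1,50,99]))
s=Q[abs(Q[:,1])>20];s=s[abs(s[:,0])<60];print("cutout x",np.percentile(s[:,0],[1,99]))
print("recess end x",np.percentile(Q[:,0],99.7),"slot end",np.percentile(Q[:,0],.3))
tp=(abs(z-.0203)<.0025)&(abs(q[...,1])<75)&(q[...,0]>-110)&(q[...,0]<180);T=q[tp];print("top x",np.percentile(T[:,0],[.5,99.5]),"y",np.percentile(T[:,1],[.5,99.5]))
E
python3 tray2.py g .4572 .299 .28
```

```text
-62 -33 548 y [-14.2416   0.6856  14.9941]
35 68 526 y [-14.6159   0.3392  14.9522]
76 130 1545 y [-29.5152   0.7559  29.7215]
cutout x [-26.9733  30.0925]
recess end x 136.13364388400106 slot end -63.190738318472945
top x [-89.6072 158.5192] y [-59.3061  59.3328]
```

The tray fit is good: all outlines are within 1 mm for origin (0.4572, 0.299), yaw 0.280. Now I'll check how the spanner sits in the hand.

```bash
cat > inhand.py <<'E'
from spm import *
im,W,c=cloud(sys.argv[1]);hsv=cv2.cvtColor(im,cv2.COLOR_BGR2HSV)
s=sensors.read_state();T=np.array(s["tool_pos"]);q=s["eef_rot"]
from scipy.spatial.transform import Rotation as Ro
R=Ro.from_quat([*q[1:],q[0]]).as_matrix();ty=R[:,1];tx=R[:,0]
b=(hsv[...,0]>95)&(hsv[...,0]<130)&(hsv[...,1]>100)
b[:, :205]=0;b[:,305:]=0;b[300:]=0
L=(W-T)@R   # tool coords
b&=(abs(L[...,2]-.0495)<.008);P=L[b]*1000
r=cv2.minAreaRect(P[:,:2].astype(np.float32));print("rect tool xy",r,"rear end y",np.percentile(P[:,1],.5))
A=np.c_[P[:,:2],np.ones(len(P))];print("plane",np.linalg.lstsq(A,P[:,2],rcond=None)[0])
print("tool yaw(+y)",np.arctan2(ty[1],ty[0]),"TCP",T)
E
python3 inhand.py g; python3 inhand.py f 2>/dev/null | head -0
```

```text
rect tool xy ((1.3744401931762695, -22.992218017578125), (21.641427993774414, 89.80377197265625), 0.15338973701000214) rear end y -67.7131535545444
plane [-0.0083 -0.0019 49.7724]
tool yaw(+y) -0.36568760454355265 TCP [0.4501 0.229  0.3115]
```

```bash
python3 -m inch '[{"twist":[0,0,0.14],"travel":[14.3,71.4,0],"gripper":15},{"twist":[0,0,0.28],"travel":[14.3,71.4,-20],"gripper":15},{"twist":[0,0,0.42],"travel":[14.3,71.4,-50],"gripper":15},{"twist":[0,0,0.56],"travel":[14.3,71.4,-90],"gripper":15},{"twist":[0,0,0.646],"travel":[14.3,71.4,-120],"gripper":15},{"twist":[0,0,0.646],"travel":[14.3,71.4,-140],"gripper":15},{"twist":[0,0,0.646],"travel":[14.3,71.4,-150],"gripper":15},{"twist":[0,0,0.646],"travel":[14.3,71.4,-150],"gripper":15},{"twist":[0,0,0.646],"travel":[14.3,71.4,-150],"gripper":15}]'; python3 look.py i tray;python3 inhand.py i; python3 tray2.py i .4572 .299 .28
python3 - <<'E'
from h import *
im,d=eyes.get_image("scene");cv2.imwrite("pics/scene8z.png",cv2.resize(im[200:350,330:470],None,fx=4,fy=4,interpolation=cv2.INTER_CUBIC))
E
```

```text
clock: 20.7
tool_pos: [0.4645, 0.3007, 0.1625]
eef_rot: [0.0, 0.601, 0.8, 0.0]
ft_force: [0.4, 0.4, -2.5]
finger_gap: 0.0204
20.8 [0.4645 0.3008 0.163 ] [0.0004 0.6004 0.7997 0.0008] [ 0.4553  0.5753  1.872   0.0001  0.6924 -1.3983]
rect tool xy ((1.2100934982299805, -21.91946029663086), (21.872047424316406, 90.29215240478516), 0.09024475514888763) rear end y -66.90442206441199
plane [-0.0026 -0.0004 50.5918]
tool yaw(+y) 0.28271753065879474 TCP [0.4645 0.3008 0.163 ]
-62 -33 447 y [-14.8385  -0.2944  15.0521]
76 130 40 y [-26.1072  22.7585  28.8751]
cutout x [-27.0571  29.7495]
recess end x 135.2968207194132 slot end -64.47758345534461
top x [-89.8594 135.5085] y [-59.0727  59.3809]
```

View pics/scene8z.png

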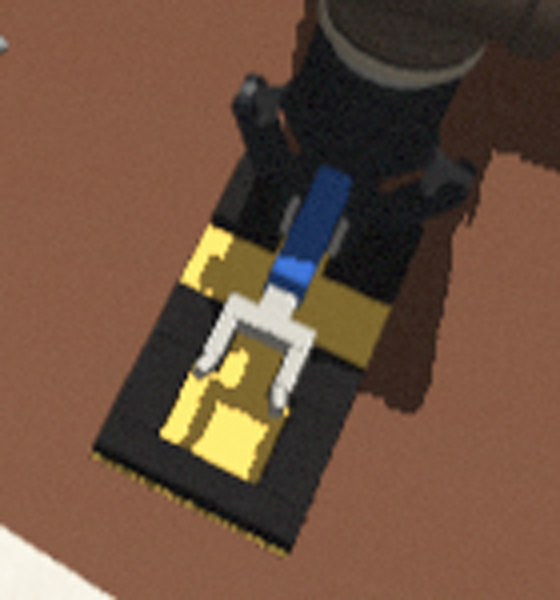

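View pics/w_i.png

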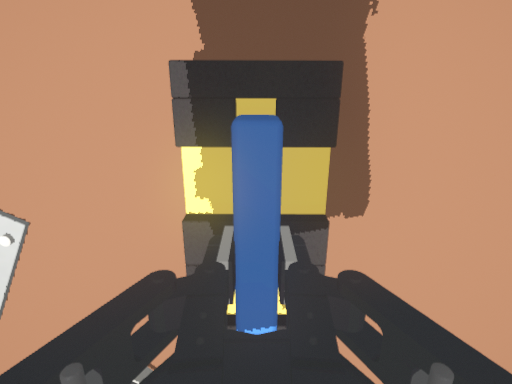

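The scene view shows the head at zoom (260,340) over the recess. The wrist view shows the handle at (257,220), centred on the slot end at (256,107). Both agree to about 1 mm, so I'll lower it.

```bash
python3 -m inch '[{"twist":[0,0,0],"travel":[0,0,-20],"gripper":15},{"twist":[0,0,0],"travel":[0,0,-38],"gripper":15},{"twist":[0,0,0],"travel":[0,0,-52],"gripper":15},{"twist":[0,0,0],"travel":[0,0,-62],"gripper":15},{"twist":[0,0,0],"travel":[0,0,-70],"gripper":15},{"twist":[0,0,0],"travel":[0,0,-76],"gripper":15},{"twist":[0,0,0],"travel":[0,0,-77],"gripper":15}]'; python3 -m inch '[{"twist":[0,0,0],"travel":[0,0,-1.5],"gripper":15},{"twist":[0,0,0],"travel":[0,0,-3],"gripper":15},{"twist":[0,0,0],"travel":[0,0,-3],"gripper":15}]'; python3 look.py j; python3 inhand.py j
```

```text
clock: 21.55
tool_pos: [0.464, 0.3006, 0.0845]
eef_rot: [-0.0, 0.6, 0.8, -0.0]
ft_force: [0.8, -0.6, -2.4]
finger_gap: 0.0209
clock: 21.85
tool_pos: [0.4642, 0.3007, 0.0823]
eef_rot: [0.0, 0.6, 0.8, 0.0]
ft_force: [0.9, 0.6, -1.9]
finger_gap: 0.021
21.9 [0.4642 0.3008 0.0822] [0.0001 0.6002 0.7998 0.0004] [ 0.4554  0.7077  1.9119  0.0002  0.5212 -1.3988]
rect tool xy ((1.2025032043457031, -21.87126922607422), (21.5338191986084, 90.2336654663086), 0.17934317886829376) rear end y -66.81333852656125
plane [-0.0035 -0.0032 50.0282]
tool yaw(+y) 0.28323938915933017 TCP [0.4642 0.3008 0.0822]
```

```bash
python3 -m inch '[{"twist":[0,0,0],"travel":[0,0,-0.7],"gripper":15},{"twist":[0,0,0],"travel":[0,0,-1.2],"gripper":15}]'; python3 -m inch '[{"twist":[0,0,0],"travel":[0,0,0],"gripper":26},{"twist":[0,0,0],"travel":[0,0,0],"gripper":34},{"twist":[0,0,0],"travel":[0,0,0],"gripper":45},{"twist":[0,0,0],"travel":[0,0,0],"gripper":50}]'; python3 -m inch '[{"twist":[0,0,0],"travel":[0,0,8],"gripper":50},{"twist":[0,0,0],"travel":[0,0,25],"gripper":50},{"twist":[0,0,0],"travel":[0,0,60],"gripper":50},{"twist":[0,0,0],"travel":[0,0,100],"gripper":50},{"twist":[0,0,0],"travel":[-10,-5,150],"gripper":50},{"twist":[0,0,0],"travel":[-20,-10,200],"gripper":50},{"twist":[0,0,0],"travel":[-30,-20,220],"gripper":50},{"twist":[0,0,0],"travel":[-30,-20,220],"gripper":50},{"twist":[0,0,0],"travel":[-30,-20,220],"gripper":50}]'; python3 look.py k spanner_mid jaw tray; python3 spm.py k .457 .298;python3 tray2.py k .4572 .299 .28
```

```text
clock: 22.1
tool_pos: [0.4642, 0.3008, 0.0822]
eef_rot: [0.0, 0.6, 0.8, 0.001]
ft_force: [-6.0, -2.9, 22.7]
finger_gap: 0.0206
clock: 22.5
tool_pos: [0.4641, 0.3006, 0.0807]
eef_rot: [-0.0, 0.6, 0.8, 0.0]
ft_force: [0.3, -0.0, 0.3]
finger_gap: 0.0498
clock: 23.4
tool_pos: [0.4339, 0.2806, 0.301]
eef_rot: [0.0, 0.6, 0.8, 0.0]
ft_force: [0.5, -0.0, -0.2]
finger_gap: 0.05
spanner_mid 264.9 173.6 p 0.86 [0.4484 0.2971 0.0317]
jaw 268.3 245.6 p 0.96 [0.557  0.3357 0.0044]
tray 264.1 173.8 p 0.98 None
23.6 [0.4342 0.2808 0.2994] [-0.0006  0.6002  0.7998 -0.001 ] [ 0.4462  0.3441  1.8251  0.0001  0.9748 -1.4079]
n 385 z pct [0.0217 0.0313 0.0321 0.0327 0.0335]
blue rect ((455.94561767578125, 299.1563720703125), (116.34600067138672, 19.135271072387695), 16.27867317199707) mean [0.4487 0.298 ]
steel 346 0.017136084839106662 ((469.87493896484375, 303.0936279296875), (207.20614624023438, 113.8982925415039), 16.094881057739258) [0.5142 0.3169 0.0156]
yaw 0.2867005773546807
-62 -33 158 y [-14.2584 -10.4478  15.2774]
35 68 44 y [-14.2972  -0.0096  14.9742]
76 130 210 y [-29.7259   0.2434  30.4058]
cutout x [-26.391   30.4497]
recess end x 135.37753798203428 slot end -63.23354699120393
top x [-89.3978 157.7859] y [-59.0231  59.2544]
```

View pics/w_k.png

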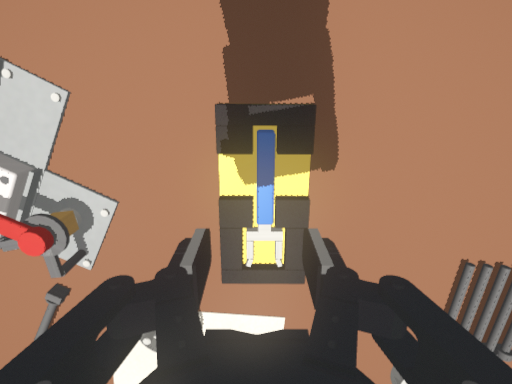

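The spanner lies in its pocket, handle (265,130)–(265,225) and head in the recess at (264,248). Its centre is within 1.5 mm of the tray origin and its top is at 32 mm, as it should be. Last I'll check the housing, strap and bystanders.

Run:
```python
from h import *
np.set_printoptions(precision=4,suppress=True)
for n in ("scene","top"):
    im,d=eyes.get_image(n);cv2.imwrite(f"pics/{n}9.png",im)
    K,R,t=cal(n);v,u=np.mgrid[0:384,0:512];X=np.stack([(u-K[0,2])/K[0,0]*d,(v-K[1,2])/K[1,1]*d,d],-1);W=(X-t)@R
    hsv=cv2.cvtColor(im,cv2.COLOR_BGR2HSV);red=(hsv[...,1]>150)&((hsv[...,0]<6)|(hsv[...,0]>174))
    b=red&(W[...,2]>.069)&(W[...,2]<.076)&(abs(W[...,0]-.6)<.14)&(abs(W[...,1]-.03)<.14)
    P=W[b][:,:2];c=P.mean(0);_,_,vt=np.linalg.svd(P-c);a=np.arctan2(-abs(vt[0,1]),vt[0,0]*np.sign(-vt[0,1]));print(n,len(P),"clamp~",-.2+.1745-(a+.593))
    f=(abs(W[...,2]-.038)<.004)&(hsv[...,2]>130)&(hsv[...,1]<60)&(np.hypot(W[...,0]-.575,W[...,1]+.03)<.09)
    print("foot",f.sum(),cv2.minAreaRect((W[f][:,:2]*1000).astype(np.float32)))
s=sensors.read_state();print(s["clock"],s["finger_gap"],s["ft_force"])
a=cv2.imread("pics/top0.png")[120:320,110:360];b=cv2.imread("pics/top9.png")[120:320,110:360]
cv2.imwrite("pics/cmp.png",cv2.resize(np.hstack([a,b]),None,fx=1.6,fy=1.6))
```

```text
scene 205 clamp~ 1.1855389165505885
foot 336 ((574.1012573242188, -30.90276336669922), (63.718631744384766, 99.81806182861328), 78.54229736328125)
top 118 clamp~ 1.1454324569434804
foot 329 ((570.532958984375, -36.29739761352539), (73.35987091064453, 134.8063201904297), 80.32952880859375)
23.7 0.04990184864869685 [-0.4736  0.1019  0.0965]
```

View pics/cmp.png

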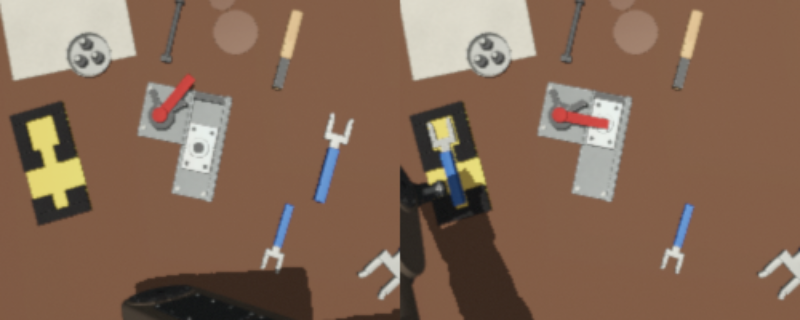

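View pics/scene9.png

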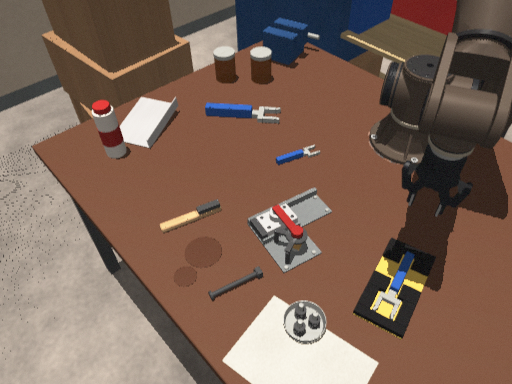

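The before/after comparison shows the brush, bolt and tin unmoved, the strap over the housing at right (590,120), and the spanner in the tray at (450,165). I'm handing in.

```bash
python3 -c "from cell import arm;print(arm.job_done())"
```

```text
the job is handed in; nothing more can be done
None
```

The job is done and handed in at about 24 s; the hand-in reports no verdict.

I pushed the housing home, turned the nut to its stop with the middle-sized spanner, drew the spanner off and laid it in its pocket.

**Last checks:**
- **Housing:** the foot centre is at (0.574, −0.031), against a computed home of (0.5735, −0.031). The push force rose to about 17 N against the stop.
- **Nut:** the clamp is at about 1.15 rad from the top camera and 1.19 rad from the scene camera. It was unchanged after I drew the spanner off.
- **Spanner:** it is within about 1.5 mm of its place in the tray, with yaw 0.284 against 0.280. The handle top is at 32 mm, as it should be.
- **Bystanders:** the brush, bolt and tin look unmoved in the before and after pictures.
- **Gripper:** it is clear of everything, about 0.2 m above the tray.

**Disagreements:**
- **Top camera:** it gave positions 6 to 9 mm off from the wrist camera. I used the wrist values, which the contacts and the scene camera confirmed. At the end, its fit of the housing foot was also off: wrong size, and centred about 6 mm from the scene camera's, which I relied on.
- **Setting down:** the spanner met the pocket floor with about 23 N before I let go.

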